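# Index the inspection turntable and bring the magnifier over the ring

## Task

Take the upright handle of the inspection turntable, which stands under the edge of the ring lamp, and turn the table until the cone with the ring comes to the pointer on the front of the base and the table clicks into its notch there. Then swing the magnifier in by the knob on its arm, so that the lens is centred above that cone, and let go. Do not disturb the things lying about.

Things in the scene. Friction and masses are not known exactly. Their poses are not given: they have to be found in the camera images.
- turntable_axis (a point): Point on the turntable's vertical axis, level with its top face (40 mm above the bench). The turntable is an aluminium disc, 260 mm across and 17 mm thick, on a fixed grey base plate (400 x 400 mm, 15 mm thick). The axes of this point are those of the base: -x leads from the axis to the pointer, z is up.
- lamp_center (a point): Centre of the fixed white ring lamp above the turntable, on the turntable's axis: 210 mm outside and 150 mm inside diameter, from 186 to 204 mm above the bench, held by a 22 mm column at the back (+197 mm x, -30 mm y of the axis). It stands over the handle, so a gripper must come in under it slanted, from outside the disc.
- pointer (a point): Tip of the small fixed steel pointer (30 x 8 mm, top 27 mm above the bench) on the front of the base, 160 mm from the turntable's axis.
- handle (a point): Upright round steel handle on the turntable near its rim: 16 mm diameter, top 92 mm and foot 40 mm above the bench (a 20 mm flange at the lowest 4 mm). This point is on its centre line, 75 mm above the bench and 118 mm from the turntable's axis. It is fixed to the disc and does not spin by itself.
- cone (a point): The cone with the ring: steel, 42 mm tall, 26 mm across at its foot, a brass ring on it, fixed on the turntable 50 mm from the axis on the same radius as the handle. This point is on its centre line, 61 mm above the bench. The other work pieces (square blank, low dome, short bar) are 50 mm from the axis too, at quarter turns from it.
- turntable (a joint): Turntable angle (rad), anticlockwise from above; at 0 cone and handle point at the pointer. Starts 0.66 to 1.28, range -0.8 to 2.2. A notch every 30 degrees (pins on the rim, sprung roller at the back): within about 3 degrees it pulls the table in and holds it; elsewhere the table stays as left. Turning takes about 0.5 N at the handle, up to 8 N over a notch.
- lens (a point): Centre of the magnifier's lens, 233 mm above the bench; the black lens frame is 84 mm across and 12 mm thick, at the end of the swing arm, 283 mm from the arm's hinge. The arm swings level, above the ring lamp.
- knob (a point): Upright black round knob on top of the magnifier's arm: 16 mm diameter, standing from 237 to 281 mm above the bench. This point is on its centre line, 262 mm above the bench and 228 mm from the arm's hinge, on the line from hinge to lens. It is fixed to the arm.
- swing_hinge (a point): Point on the vertical hinge axis of the magnifier's arm, 233 mm above the bench, on a 22 mm column of the base (160 mm x, 190 mm y from the turntable's axis, in the base's axes).
- magnifier (a joint): Swing of the magnifier's arm in rad: 0 when the lens is exactly above the place of the cone at the pointer, growing as the arm swings out, clockwise seen from above; it stays where it is left (0.5 N at the knob moves it) and has no stop at 0 (range -0.3 to 1.9).
- jar: Small closed glass jar, 48 mm across and 55 mm tall, standing at the front right corner of the base plate; origin under its centre. To be left alone.
- bangle: Brass bangle, 64 mm across and 10 mm thick, lying on the front left of the base plate; origin under its centre. To be left alone.
- pliers: Jewellery pliers lying on the bench, about 155 x 60 x 12 mm; origin under the joint. To be left alone.
- cutters: Another pair of pliers lying on the bench, about 155 x 60 x 12 mm; origin under the joint. To be left alone.
- tray: Oval polished steel tray, 120 x 280 mm, 14 mm high; origin under its centre. To be left alone.
- mandrel: Wooden ring stick standing upright on the bench, 150 mm tall, foot 56 mm across; origin under its centre. To be left alone.

How it is judged:
By the outcome, as a careful person would: the job done as asked, in the order asked, and still so for the second after the job is handed in, with the robot touching nothing.
It also fails if it takes over 48 s, if anything falls off the work surface, if the arm or the gripper's body presses on something with over 40 N, if the wrist force passes 120 N, or if a joint passes its speed limit or range.

## Robot

A 6-joint arm with a two-finger parallel gripper is mounted at the origin on the work surface. World frame = base frame: x ahead of the robot, y to its left, z up, the work surface at z = 0. Lengths are in mm, angles in rad, forces in N, time in s.
With the tool pointing down it reaches from about 300 to 775 mm from the base axis. Payload 14.6 kg.
Tool frame: the origin (TCP) lies at the very end of the fingers, on their centre line; the grasp point (between the pads) lies 19 mm behind it; z points along the fingers, y is the line along which they close (so a half turn about z gives the same grasp; the last joint's range is limited). The gripper opens to 94 mm and grips with 3 to 60 N. Pads are 16 mm wide; open, the fingers measure 119 mm over their backs; the gripper's body (75 mm by 177 mm) begins 78 mm behind the grasp point.
Start: joints at [1.102, 0.3, 1.521, -0, 1.321, -0.067], TCP at [215.088, 506.188, 205.446] pointing down, gripper open.
Joint ranges: [-3.03, 3.03], [-0.79, 2.21], [0.23, 2.52], [-1.04, 4.18], [0, 3.07], [-2.55, 2.55]. Speed limits (rad/s): [2.22, 2.22, 2.57, 3.14, 3.14, 3.14].

## Interface

Orientations are given as [roll, pitch, yaw] about the fixed x, y, z axes, in that order (R = Rz(yaw) Ry(pitch) Rx(roll)).
In Python, from cell import manip gives the robot as it stands.
- The arm moves only by the tool servo_tool, never from a script. Its argument "motion" is a list that holds one entry, the list of rows, each a list of 7 numbers: the shift along the world's x, y, z as a fraction of full scale, then the turn, a rotation vector about the world's x, y, z as a fraction of full scale, then the closure, from 0 (fully open) to 1 (shut). In form: [[[x, y, z, rx, ry, rz, gripper], ...]]. A call has 1 to 10 rows; each row is the pose to reach, as a shift and turn from the pose commanded when the call began, turning the shorter way round; what a row does not reach only later rows make up. Full scale, the value 1, is 0.5 m for a shift and pi rad for a turn. A row lasts 1/10 s, in which the tool goes at most 50 mm and 8.59 degrees, less where a joint would pass 70% of its speed; a pose out of reach is approached as far as the arm can. A call with a number of a shift or a turn outside -1 to 1 is refused whole. A call with a gripper value outside its range is refused whole. The fingers move at their own pace and stop on an object; "newtons" is the grip in N (left out, the last holds). Time passes only in rows, so rows that repeat a pose let the fingers close. It gives the time, the measured TCP pose, the force, the opening and the grip force at its end, in the units of the state.
- manip.read_state(): the state, without advancing time (a new reading comes with each control period).
- manip.camera(name): name is "side" or "top" or "wrist"; returns a dict with "frame" (400x640x3 uint8, red, green, blue), "range_z" (400x640 float32, mm along the optical axis (not along the pixel's ray), 0 where there is no reading), "vfov" (degrees; the focal length in pixels is half the picture's height over the tangent of half this angle, whatever the lens; pixels are square), "cx", "cy" (the principal point, pixels), "cam_to_world" (4x4, takes a point from camera to world coordinates). Camera axes: x right, y down, z forward; pixel columns grow to the right and rows downward; lengths in mm; the calibration is good to about 2 mm. A picture is of the moment at which its call begins.
- manip.sign_off(): hands the job in; it is judged then, once.
The state is a dict: "clock": time; "joints": joint angles; "qd": joint speeds; "effort": joint torques, N m; "eef_pos": TCP position; "eef_rot": TCP orientation; "wrist_force": force on the tool from outside, world axes, zero at the start; "moment": the same for the moment, N m; "finger_gap": finger opening in mm; "finger_force": force on a finger pad.
Only numpy, scipy, OpenCV 4.12 (cv2) and the standard library are available. Lean on these libraries where they do the work, as an engineer would, in place of code of your own. Each camera call takes 0.05 s, during which the arm holds its last target. There are 200 camera calls.

## Working session

There is one attempt and no reset: what is moved stays moved. The work goes in short steps, Python scripts to look and compute and a tool call to move; the robot and the scene stay as the last step left them, time stands still between calls to the robot, and variables do not carry over. Pictures are saved under pics/ and viewed, at most 10 in all, crops included, and the job is handed in when it is done.

Besides the shell and the picture viewer there is one more tool, called after "Request:" as name([rows], argument=value, ...), one row to a line, values as JSON. servo_tool: Moves the arm, as the interface text tells. Its arguments: {"type":"object","properties":{"motion":{"type":"array"},"newtons":{"type":"number"}},"required":["motion"]}

```bash
ls; mkdir -p pics
cat > h.py <<'E'
import numpy as np, cv2
from cell import manip
def snap(name,fn=None):
    c=manip.camera(name)
    if fn: cv2.imwrite('pics/'+fn,c['frame'][:,:,::-1])
    np.savez('pics/%s.npz'%(fn or name),**{k:c[k] for k in c})
    return c
def cloud(c):
    f=200/np.tan(np.radians(c['vfov'])/2); d=np.asarray(c['range_z'],float)
    v,u=np.mgrid[:400,:640]
    P=np.stack([(u-c['cx'])/f*d,(v-c['cy'])/f*d,d,np.ones_like(d)],-1)@np.asarray(c['cam_to_world']).T
    P=P[...,:3]; P[d<=0]=np.nan
    return P
E
python3 - <<'E'
from h import *
a=snap('top','top1.png');b=snap('side','side1.png')
for c in(a,b): print(c['vfov'],c['cx'],c['cy'],np.round(c['cam_to_world'],3).tolist())
s=manip.read_state();print(s)
E
```

```text
pics
54.745159264281575 318.04938754929816 197.1715591553782 [[-0.018, -0.997, 0.07, 465.484], [-1.0, 0.017, -0.014, -69.807], [0.013, -0.07, -0.997, 1442.906], [0.0, 0.0, 0.0, 1.0]]
54.48470221367412 324.3638551253697 194.0772349984192 [[-0.996, -0.079, 0.046, 508.791], [-0.09, 0.733, -0.674, 690.675], [0.019, -0.675, -0.737, 985.158], [0.0, 0.0, 0.0, 1.0]]
{'clock': 0.1, 'joints': array([ 1.10238527e+00,  3.00380570e-01,  1.52150056e+00, -2.72388473e-05,
        1.32066839e+00, -6.65891970e-02]), 'qd': array([-1.69337775e-03,  7.72232490e-05, -2.94114491e-03,  7.02787178e-05,
       -1.47255843e-04, -4.36412237e-04]), 'effort': array([-6.49764424e-04, -5.32636857e+01, -3.53282332e+01,  7.09492341e-02,
        2.34367879e-02, -7.76543766e-05]), 'eef_pos': array([215.00703182, 505.99433462, 204.97004376]), 'eef_rot': array([-3.14063615e+00, -3.73436942e-05,  2.73977753e+00]), 'wrist_force': array([ 0.83592977,  0.23197454, -0.25726164]), 'moment': array([-0.01317889,  0.01215189, -0.02767569]), 'finger_force': 0.0, 'finger_gap': 93.87278136606352}
```

View pics/top1.png

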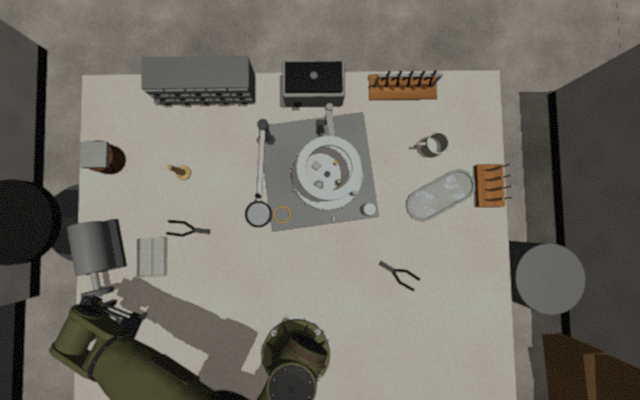

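View pics/side1.png

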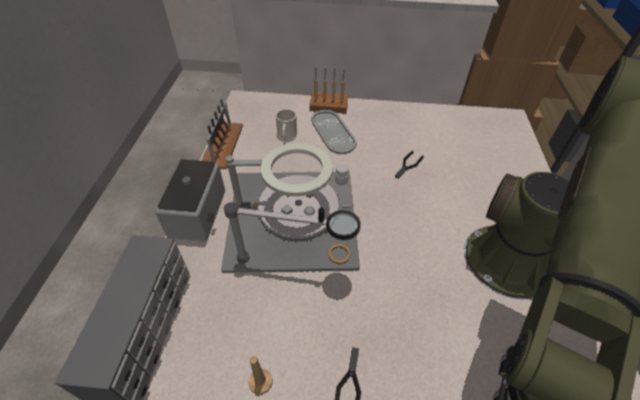

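Top view: lamp at about (328,173), magnifier hinge (263,127), lens (258,214), jar (369,210), bangle (282,214). The base is yawed slightly. Next I fit these from depth.

```bash
cat > fit.py <<'E'
from h import *
from scipy.optimize import least_squares
def circ(p,r=None):
    f=lambda q:np.hypot(p[:,0]-q[0],p[:,1]-q[1])-(q[2] if r is None else r)
    x0=[*np.median(p,0)[:2]]+([50] if r is None else [])
    return least_squares(f,x0,loss='soft_l1',f_scale=2).x
E
python3 - <<'E'
from fit import *
for n in('top','side'):
    c=np.load('pics/%s1.png.npz'%n); P=cloud(c); print(n)
    R=(P[...,0]>350)&(P[...,0]<900)&(P[...,1]>-350)&(P[...,1]<200)
    z=P[...,2]
    def sel(lo,hi): return P[R&(z>lo)&(z<hi)]
    b=sel(11,19); 
    r=cv2.minAreaRect(b[:,:2].astype(np.float32)); print('plate',len(b),r)
    l=sel(198,210); m=np.median(l,0); l=l[np.hypot(*(l-m)[:,:2].T)<130]
    e=cv2.minAreaRect(l[:,:2].astype(np.float32));print('lamp',len(l),e,np.median(l,0))
    k=sel(255,295); print('knob',len(k),np.round(k,0)[:30].tolist())
    k=sel(215,250); print('arm',len(k),k.min(0),k.max(0))
    vv,uu=np.where(R&(z>215)&(z<250)); print(uu.min(),uu.max(),vv.min(),vv.max())
    h=sel(65,100); print('h',len(h),np.round(h).tolist()[:60])
E
python3 - <<'E'
import cv2
a=cv2.imread('pics/top1.png')[90:240,230:400]
b=cv2.imread('pics/side1.png')[140:280,210:370]
cv2.imwrite('pics/z1.png',cv2.hconcat([cv2.resize(a,(400,353),interpolation=2),cv2.resize(b,(400,353),interpolation=2)]))
E
```

```text
top
plate 5202 ((617.8261108398438, -98.669921875), (500.97216796875, 399.28033447265625), 7.070640563964844)
lamp 1644 ((648.1119995117188, -126.16731262207031), (206.88778686523438, 210.90829467773438), 43.311492919921875) [ 651.45735441 -129.38179555  204.03528378]
knob 28 [[563.0, 97.0, 281.0], [562.0, 94.0, 282.0], [560.0, 104.0, 277.0], [560.0, 100.0, 280.0], [559.0, 97.0, 283.0], [559.0, 94.0, 283.0], [560.0, 91.0, 278.0], [556.0, 103.0, 282.0], [556.0, 100.0, 282.0], [557.0, 97.0, 278.0], [556.0, 94.0, 282.0], [556.0, 91.0, 281.0], [557.0, 89.0, 275.0], [554.0, 103.0, 282.0], [554.0, 100.0, 281.0], [553.0, 97.0, 284.0], [554.0, 94.0, 280.0], [553.0, 91.0, 283.0], [554.0, 89.0, 273.0], [555.0, 88.0, 256.0], [550.0, 100.0, 284.0], [551.0, 97.0, 280.0], [550.0, 94.0, 280.0], [551.0, 92.0, 277.0], [551.0, 90.0, 268.0], [548.0, 97.0, 280.0], [548.0, 96.0, 269.0], [548.0, 93.0, 266.0]]
arm 1024 [ 459.93113717 -128.37242301  216.11264949] [846.42689851 140.90801034 249.22623783]
245 329 106 227
h 178 [[899.0, -13.0, 76.0], [900.0, -20.0, 75.0], [898.0, -24.0, 79.0], [900.0, -27.0, 7
[... 3009 characters left out ...]
.0, 74.0], [521.0, -276.0, 70.0], [518.0, -272.0, 75.0], [514.0, -275.0, 72.0], [511.0, -275.0, 73.0], [507.0, -277.0, 71.0], [504.0, -282.0, 67.0], [501.0, -276.0, 73.0], [497.0, -280.0, 69.0], [538.0, -270.0, 70.0], [534.0, -269.0, 71.0], [531.0, -267.0, 73.0], [527.0, -269.0, 72.0], [524.0, -268.0, 73.0], [521.0, -273.0, 69.0], [517.0, -270.0, 72.0], [514.0, -272.0, 70.0], [511.0, -274.0, 69.0], [507.0, -271.0, 73.0], [504.0, -271.0, 73.0], [500.0, -272.0, 72.0], [497.0, -277.0, 68.0], [537.0, -267.0, 69.0], [534.0, -266.0, 70.0], [531.0, -266.0, 70.0], [527.0, -266.0, 70.0], [524.0, -265.0, 71.0], [520.0, -266.0, 71.0], [517.0, -265.0, 73.0], [514.0, -269.0, 69.0], [510.0, -265.0, 73.0]]
```

View pics/z1.png

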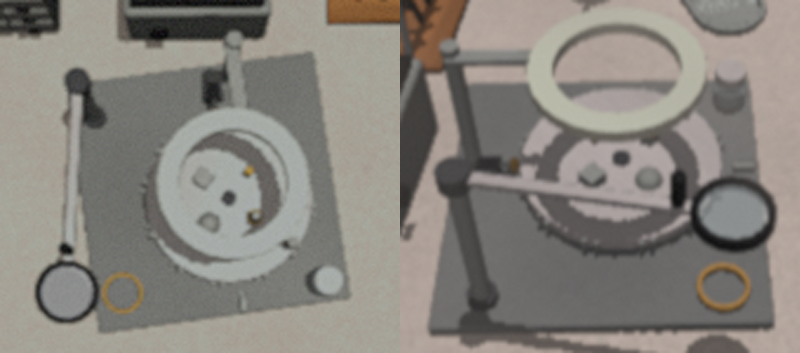

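The pictures and the fits agree with the given sizes:
- **Base:** yaw is about 7°.
- **Axis:** about (649,-125).
- **Handle:** about (575,-216), 117 mm from the axis, so the table stands at roughly 0.77 rad.
- **Knob:** about (556,97), 229 mm from the computed hinge.

Next I refine these and check the gripper's clearance to the lamp.

```bash
cat > go.py <<'E'
from h import *
from scipy.spatial.transform import Rotation as Ro
def Rtool(inw_deg,tilt_deg):
    a=np.radians(inw_deg);t=np.radians(tilt_deg)
    z=np.array([np.cos(a)*np.sin(t),np.sin(a)*np.sin(t),-np.cos(t)])
    y=np.array([np.sin(a),-np.cos(a),0]); return np.c_[np.cross(y,z),y,z]
def delta(grasp,R,pos=None,rot=None):
    s=manip.read_state(); p=s['eef_pos'] if pos is None else pos
    R0=Ro.from_euler('xyz',s['eef_rot'] if rot is None else rot).as_matrix()
    tcp=np.asarray(grasp)+19*R[:,2]
    rv=Ro.from_matrix(R@R0.T).as_rotvec()
    return tcp,np.round((tcp-p)/500,4),np.round(rv/np.pi,4)
E
python3 - <<'E'
from fit import *; from go import *
axs=[]
for n in('top','side'):
    c=np.load('pics/%s1.png.npz'%n); P=cloud(c);z=P[...,2]
    l=P[(z>199)&(z<209)]; l=l[np.hypot(l[:,0]-649,l[:,1]+125)<112]
    # match annulus: maximise points within r 75..105
    g=[(np.sum((lambda r:(r>75)&(r<105))(np.hypot(l[:,0]-x,l[:,1]-y))),x,y) for x in np.arange(640,658,.5) for y in np.arange(-134,-116,.5)]
    m=max(g)[0]; b=np.array([q[1:] for q in g if q[0]>=m-2]); print(n,'lamp annulus',m,len(l),b.mean(0))
    k=P[(z>274)&(z<290)&(abs(P[...,0]-556)<20)&(abs(P[...,1]-97)<20)];print('knob',circ(k,4) if 0 else (k.min(0)+k.max(0))/2,k.mean(0))
    k=P[(z>86)&(z<98)&(abs(P[...,0]-574)<18)&(abs(P[...,1]+216)<18)];print('handle',len(k),k.mean(0),k.min(0),k.max(0)) if len(k) else None
    k=P[(z>64)&(z<76)&(abs(P[...,0]-519)<45)&(abs(P[...,1]+278)<40)];print('jar',len(k),(k.min(0)+k.max(0))/2)
    k=P[(z>226)&(z<248)&(P[...,0]<530)&(P[...,1]>50)];print('lens',(k.min(0)+k.max(0))/2,k.max(0)-k.min(0))
    k=P[(z>205)&(np.hypot(P[...,0]-649,P[...,1]+125)<300)];print('max z',k[:,2].max())
ax=np.array([649,-125]);psi=7
lamp=np.array([[649+r*np.cos(t),-125+r*np.sin(t),zz] for r in(75,90,105) for t in np.linspace(0,6.28,180) for zz in(186,195,204)])
for hd in(51,29,7):
  H=np.array([*(ax-118*np.array([np.cos(np.radians(hd)),np.sin(np.radians(hd))])),75])
  for inw in(7,18,29,40,51):
    o=[]
    for t in(35,40,45):
      q=(lamp-H)@Rtool(inw,t); b=q[:,2]
      d=np.maximum(np.abs(q)-[37.5,88.5,0],0); d[:,2]=np.maximum(0,b+78); o.append(round(np.linalg.norm(d,axis=1).min()))
    print(hd,inw,o)
E
```

```text
top lamp annulus 1517 1558 [ 647.25 -125.  ]
knob [555.03659957  96.20911544 279.42965895] [555.57701126  96.29333607 280.68074316]
handle 14 [ 573.94548604 -217.41772361   92.38587958] [ 568.81244422 -223.31422832   87.43045536] [ 579.64836675 -212.17101934   94.67116331]
jar 109 [ 517.75884355 -272.06225334   70.0198983 ]
lens [234.09177816 304.28047232 237.12866686] [589.84987833 505.12465533  21.28644853]
max z 284.17190080562455
side lamp annulus 1457 1526 [ 648. -122.]
knob [556.30916462  99.39282672 278.88225856] [556.09283243 100.03053602 279.52685068]
jar 102 [ 517.25008586 -270.8225675    69.79442208]
lens [259.62770072 256.5280641  237.06917358] [540.73054361 412.53727069  21.55029472]
max z 283.3788827453236
51 7 [10, 18, 27]
51 18 [21, 29, 37]
51 29 [30, 37, 44]
51 40 [35, 42, 49]
51 51 [37, 44, 51]
29 7 [30, 37, 44]
29 18 [35, 42, 49]
29 29 [37, 44, 51]
29 40 [35, 42, 49]
29 51 [30, 37, 44]
7 7 [37, 44, 51]
7 18 [35, 42, 49]
7 29 [30, 37, 44]
7 40 [21, 29, 37]
7 51 [10, 18, 27]
```

Request:
servo_tool([
  [[0.02,-0.02,0.12,0,0,-0.04,0],[0.06,-0.08,0.24,0,0,-0.09,0],[0.12,-0.17,0.3,0,0,-0.13,0],[0.17,-0.27,0.3,0,0,-0.18,0],[0.21,-0.37,0.3,0,0,-0.22,0],[0.24,-0.47,0.3,0,0,-0.27,0],[0.26,-0.57,0.3,0,0,-0.31,0],[0.28,-0.66,0.3,0,0,-0.36,0],[0.3,-0.75,0.3,0,0,-0.4,0],[0.32,-0.84,0.3,0,0,-0.45,0]],
])

```text
clock: 1.1
eef_pos: [367.5, 116.8, 355.3]
eef_rot: [3.141, -0.0, 1.328]
wrist_force: [1.2, -0.7, -0.1]
finger_gap: 93.7
finger_force: 0.0
```

Run:
```python
from go import *
s=manip.read_state();print(s['clock'],s['joints'].round(3),s['eef_pos'].round(1))
R=Rtool(29,40);H=np.array([574,-217.5,75])
print(delta(H-130*R[:,2],R))
```

```text
1.1 [ 0.213 -0.155  1.666  0.     1.63   0.455] [367.5 116.8 355.3]
(array([ 511.59638709, -252.09088748,  160.03093319]), array([ 0.2882, -0.7377, -0.3906]), array([ 0.1813, -0.1389, -0.2506]))
```

Request:
servo_tool([
  [[0.02,-0.08,0,0.018,-0.014,-0.025,0],[0.05,-0.16,0,0.04,-0.03,-0.055,0],[0.08,-0.25,0,0.06,-0.046,-0.083,0],[0.1,-0.34,0,0.085,-0.065,-0.117,0],[0.13,-0.43,-0.02,0.11,-0.084,-0.152,0],[0.16,-0.52,-0.05,0.135,-0.103,-0.187,0],[0.18,-0.6,-0.1,0.16,-0.122,-0.22,0],[0.2,-0.68,-0.15,0.18,-0.139,-0.25,0],[0.2,-0.68,-0.2,0.18,-0.139,-0.25,0],[0.2,-0.68,-0.2,0.18,-0.139,-0.25,0]],
])

```text
clock: 2.1
eef_pos: [466.5, -221.4, 251.9]
eef_rot: [3.141, -0.694, 0.51]
wrist_force: [0.1, -0.4, 1.0]
finger_gap: 94.0
finger_force: 0.0
```

```bash
cat > nx.py <<'E'
from go import *
import sys
s=manip.read_state();print(s['clock'],s['joints'].round(3),s['eef_pos'].round(1),s['wrist_force'].round(1))
E
python3 - <<'E'
from nx import *
R=Rtool(29,40);H=np.array([574,-217.5,75])
print(delta(H-130*R[:,2],R)); print(R[:,2]/5)
E
```

```text
2.1 [-0.853  0.066  1.836  0.741  1.186 -0.063] [ 466.5 -221.4  251.9] [ 0.1 -0.4  1. ]
(array([ 511.59638709, -252.09088748,  160.03093319]), array([ 0.0902, -0.0613, -0.1838]), array([ 0.0008, -0.0012, -0.0011]))
[ 0.11243894  0.06232592 -0.15320889]
```

Request:
servo_tool([
  [[0.045,-0.04,-0.04,0,0,0,0.2],[0.09,-0.061,-0.09,0,0,0,0.3],[0.09,-0.061,-0.15,0,0,0,0.4],[0.09,-0.061,-0.184,0,0,0,0.4],[0.09,-0.061,-0.184,0,0,0,0.4],[0.09,-0.061,-0.184,0,0,0,0.4]],
])

```text
clock: 2.7
eef_pos: [513.3, -251.6, 165.2]
eef_rot: [3.131, -0.696, 0.519]
wrist_force: [-0.1, -0.1, 0.1]
finger_gap: 56.4
finger_force: 0.0
```

Run:
```python
from nx import *
R=Rtool(29,40);H=np.array([574,-217.5,75])
print(delta(H-130*R[:,2],R)); print(delta(H,R)); c=snap('wrist','w1.png');print(c['vfov'],c['cx'],c['cy'])
M=np.linalg.inv(c['cam_to_world']);f=200/np.tan(np.radians(c['vfov'])/2)
P=cloud(c);z=P[...,2]
k=P[(z>60)&(z<98)&(abs(P[...,0]-574)<25)&(abs(P[...,1]+217)<25)];
for a in range(45,96,5):
    q=k[abs(k[:,2]-a)<2.5]
    if len(q): print(a,len(q),q.mean(0).round(1),q.min(0).round(),q.max(0).round())
for p in(H,[574,-217.5,92],[511+74.5,-252+41.5,59]):
    q=M@[*p,1];print((f*q[:2]/q[2]+[c['cx'],c['cy']]).round())
```

```text
2.7 [-0.822  0.29   1.792  0.809  1.034 -0.19 ] [ 513.3 -251.6  165.2] [-0.1 -0.1  0.1]
(array([ 511.59638709, -252.09088748,  160.03093319]), array([-0.0035, -0.001 , -0.0103]), array([ 0.0026,  0.0006, -0.002 ]))
(array([ 584.68169951, -211.57903728,   60.44515558]), array([ 0.1427,  0.08  , -0.2094]), array([ 0.0026,  0.0006, -0.002 ]))
65.16672041840448 324.18179910842946 195.87035798901098
60 13 [ 569.6 -219.9   61.1] [ 568. -225.   60.] [ 576. -212.   62.]
65 35 [ 570.7 -220.3   64.9] [ 568. -225.   63.] [ 579. -212.   67.]
70 37 [ 570.1 -219.8   70.2] [ 568. -225.   68.] [ 578. -212.   72.]
75 32 [ 570.2 -220.3   75.4] [ 568. -225.   73.] [ 577. -213.   77.]
80 33 [ 569.9 -220.2   80.4] [ 567. -225.   78.] [ 577. -213.   82.]
85 35 [ 570.4 -220.3   84.9] [ 568. -225.   83.] [ 577. -213.   87.]
90 190 [ 574.4 -217.8   91.1] [ 568. -225.   88.] [ 583. -209.   92.]
95 22 [ 574.6 -217.3   92.9] [ 569. -222.   93.] [ 579. -212.   94.]
[323. 196.]
[323. 188.]
[322. 191.]
```

View pics/w1.png

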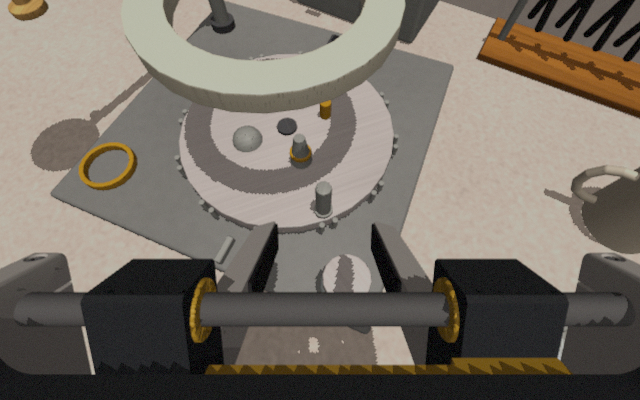

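The wrist view shows the handle at (323,200), centred between the fingers, with the ringed cone at (301,150) on the same radius. The measured handle axis is (575,-217). I advance along the tool axis and grip.

Request:
servo_tool([
  [[0.04,0.022,-0.055,0,0,0,0.4],[0.08,0.044,-0.109,0,0,0,0.4],[0.115,0.064,-0.157,0,0,0,0.4],[0.146,0.081,-0.199,0,0,0,0.4],[0.146,0.081,-0.199,0,0,0,0.4],[0.146,0.081,-0.199,0,0,0,0.9],[0.146,0.081,-0.199,0,0,0,0.9],[0.146,0.081,-0.199,0,0,0,0.9],[0.146,0.081,-0.199,0,0,0,0.9],[0.146,0.081,-0.199,0,0,0,0.9]],
], newtons=12)

```text
clock: 3.75
eef_pos: [585.6, -211.7, 64.4]
eef_rot: [3.132, -0.696, 0.517]
wrist_force: [-0.0, 1.2, -0.0]
finger_gap: 19.7
finger_force: 0.0
```

Run:
```python
from nx import *
R=Rtool(29,40);p=s['eef_pos']-19*R[:,2];print(p.round(1),s['finger_gap'])
ax=np.array([648,-124.]);r=p[:2]-ax;print(np.hypot(*r),np.degrees(np.arctan2(r[1],r[0]))+360-187)
a=np.arctan2(r[1],r[0])
h=[ax+118*np.array([np.cos(a-t),np.sin(a-t)]) for t in np.radians(np.arange(0,51,4))]
r0=h[0]
for t,q in zip(range(0,51,4),h): print(t,((q-r0)/500).round(3))
```

```text
3.75 [-0.668  0.51   1.76   0.945  0.816 -0.265] [ 585.6 -211.7   64.4] [-0.   1.2 -0. ]
[ 575.  -217.6   78.9] 19.686352402937583
118.73899719473032 45.03337921011985
0 [0. 0.]
4 [-0.013  0.011]
8 [-0.024  0.022]
12 [-0.036  0.034]
16 [-0.046  0.047]
20 [-0.055  0.061]
24 [-0.063  0.075]
28 [-0.07  0.09]
32 [-0.077  0.105]
36 [-0.082  0.121]
40 [-0.086  0.137]
44 [-0.088  0.153]
48 [-0.09   0.169]
```

Request:
servo_tool([
  [[0,0,0,0,0,0,1],[0,0,0,0,0,0,1],[-0.006,0.005,0,0,0,0,1],[-0.013,0.011,0,0,0,0,1],[-0.024,0.022,0,0,0,0,1],[-0.036,0.034,0,0,0,0,1],[-0.046,0.047,0,0,0,0,1],[-0.055,0.061,0,0,0,0,1],[-0.063,0.075,0,0,0,0,1],[-0.063,0.075,0,0,0,0,1]],
])

```text
clock: 4.75
eef_pos: [553.5, -172.4, 64.0]
eef_rot: [3.134, -0.695, 0.517]
wrist_force: [-2.6, -0.8, 5.4]
finger_gap: 15.9
finger_force: 12.0
```

Run:
```python
from nx import *
R=Ro.from_euler('xyz',s['eef_rot']).as_matrix();p=s['eef_pos']-19*R[:,2];print(p.round(1),s['finger_gap'],s['finger_force'])
r=p[:2]-[648,-124];print(np.hypot(*r),np.degrees(np.arctan2(r[1],r[0]))+360-187)
```

```text
4.75 [-0.645  0.428  1.894  0.991  0.774 -0.312] [ 553.5 -172.4   64. ] [-2.6 -0.8  5.4]
[ 542.8 -178.3   78.6] 15.90450076879963 12.003327012062073
118.35642494500955 20.313919319105224
```

Request:
servo_tool([
  [[-0.007,0.015,0,0,0,0,1],[-0.014,0.03,0,0,0,0,1],[-0.019,0.046,0,0,0,0,1],[-0.023,0.062,0,0,0,0,1],[-0.025,0.074,0,0,0,0,1],[-0.0255,0.082,0,0,0,0,1],[-0.0255,0.082,0,0,0,0,1],[-0.0255,0.082,0,0,0,0,1]],
])

```text
clock: 5.55
eef_pos: [541.1, -132.4, 63.7]
eef_rot: [3.133, -0.695, 0.517]
wrist_force: [-5.6, -3.4, 5.9]
finger_gap: 15.6
finger_force: 12.0
```

Run:
```python
from nx import *
R=Ro.from_euler('xyz',s['eef_rot']).as_matrix();p=s['eef_pos']-19*R[:,2];print(p.round(1),s['finger_gap'],s['finger_force'])
r=p[:2]-[648,-124];print(np.hypot(*r),np.degrees(np.arctan2(r[1],r[0]))+360-187)
```

```text
5.55 [-0.589  0.374  1.978  1.035  0.722 -0.318] [ 541.1 -132.4   63.7] [-5.6 -3.4  5.9]
[ 530.4 -138.3   78.3] 15.582715815450323 12.010899782180786
118.45228229282888 -0.05512271357093823
```

Request:
servo_tool([
  [[0,0,0,0,0,0,0.4],[0,0,0,0,0,0,0.4],[0,0,0,0,0,0,0.4],[0,0,0,0,0,0,0.4],[-0.03,-0.016,0.041,0,0,0,0.4],[-0.07,-0.039,0.096,0,0,0,0.4],[-0.12,-0.066,0.164,0,0,0,0.4],[-0.17,-0.094,0.232,0,0,0,0.4],[-0.17,-0.094,0.232,0,0,0,0.4]],
])

```text
clock: 6.45
eef_pos: [455.9, -182.0, 183.7]
eef_rot: [3.125, -0.697, 0.52]
wrist_force: [0.6, -0.7, -0.0]
finger_gap: 56.1
finger_force: 0.0
```

Run:
```python
from nx import *
c=snap('wrist','w2.png');P=cloud(c);z=P[...,2];d=np.hypot(P[...,0]-530,P[...,1]+138)<25
k=P[(z>87)&(z<96)&d];print(len(k),k.mean(0));p=(k.min(0)+k.max(0))/2;print(p)
f=200/np.tan(np.radians(c['vfov'])/2)
from fit import circ
side=P[(z>50)&(z<86)&d]; 
h=circ(side[:,:2],8); print('circle r8',h)
for q in(p[:2],h): r=q-[648,-124];print(np.hypot(*r),np.degrees(np.arctan2(r[1],r[0]))+360-187)
k=P[(z>24)&(z<31)&(abs(P[...,0]-492)<30)&(abs(P[...,1]+143)<25)];print('pointer',len(k),k.min(0),k.max(0),k.mean(0))
```

```text
6.45 [-0.809  0.069  2.009  0.811  1.023 -0.178] [ 455.9 -182.   183.7] [ 0.6 -0.7 -0. ]
189 [ 530.75078195 -140.20837358   91.08474886]
[ 531.41410633 -139.54967011   90.55473214]
circle r8 [ 532.52933427 -139.33271158]
117.6182929817602 0.5970017938703336
116.48419072621587 0.5637431093614111
pointer 229 [ 475.67963233 -151.57509436   24.13358385] [ 520.95475767 -118.7552502    30.97596369] [ 496.30066963 -143.04183893   27.01567418]
```

View pics/w2.png

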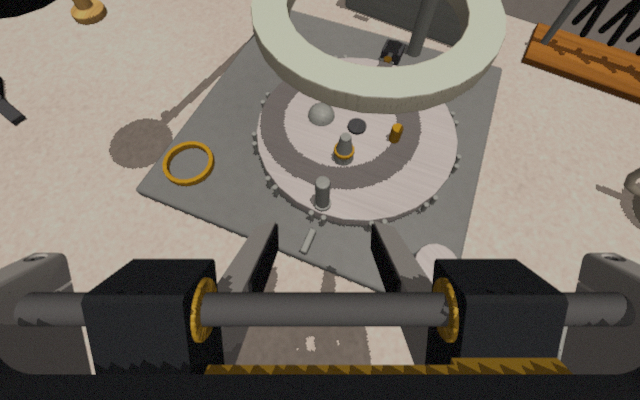

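The view shows the ringed cone (344,148), the handle (322,190) and the pointer (308,240) in one line. Measured, the table is within 0.6° of zero, so it is in the notch. Now the knob.

Run:
```python
from nx import *
ax=np.array([648.4,-124.8]);y=np.radians(7.05);B=np.array([[np.cos(y),-np.sin(y)],[np.sin(y),np.cos(y)]])
hg=ax+B@[160,190];cone=ax+B@[-50,0];print('hinge',hg,'cone',cone,np.hypot(*(cone-hg)))
K=np.array([556,97.3]);v=K-hg;print('knob r',np.hypot(*v))
a0=np.arctan2(v[1],v[0])%(2*np.pi);a1=np.arctan2(*(cone-hg)[::-1])%(2*np.pi);print(np.degrees([a0,a1]))
R=Rtool(29,0);print(delta([556,97.3,330+19],R,))
for i,a in enumerate(np.linspace(a0,a1,15)):
    q=hg+228*np.array([np.cos(a),np.sin(a)]);print(i,q.round(1),((q-hg-228*np.array([np.cos(a0),np.sin(a0)]))/500).round(4))
```

```text
6.5 [-0.806  0.072  2.011  0.813  1.019 -0.179] [ 456.3 -181.1  181.6] [-0.   0.6 -0.2]
hinge [783.87057083  83.40116339] cone [ 598.77802887 -130.93677284] 283.1960451701259
knob r 228.29405316424453
[176.50960051 229.18759477]
(array([556. ,  97.3, 330. ]), array([0.1994, 0.5567, 0.2967]), array([-0.105 ,  0.1952, -0.0021]))
0 [556.3  97.3] [0. 0.]
1 [555.9  82.3] [-0.0008 -0.0299]
2 [556.4  67.4] [ 0.0003 -0.0598]
3 [558.   52.5] [ 0.0034 -0.0896]
4 [560.5  37.7] [ 0.0084 -0.1191]
5 [564.   23.1] [ 0.0154 -0.1483]
6 [568.4   8.8] [ 0.0242 -0.1769]
7 [573.8  -5.1] [ 0.0349 -0.2048]
8 [580.  -18.7] [ 0.0475 -0.232 ]
9 [587.2 -31.9] [ 0.0617 -0.2583]
10 [595.2 -44.5] [ 0.0777 -0.2837]
11 [604.  -56.7] [ 0.0953 -0.3079]
12 [613.5 -68.2] [ 0.1145 -0.3309]
13 [623.9 -79. ] [ 0.1351 -0.3526]
14 [634.9 -89.2] [ 0.1571 -0.3729]
```

Request:
servo_tool([
  [[0,0,0.09,0,0,0,0.4],[0,0.02,0.18,-0.02,0.037,0,0.4],[0.01,0.07,0.26,-0.04,0.075,0,0.4],[0.04,0.15,0.31,-0.06,0.11,0,0.4],[0.07,0.24,0.31,-0.08,0.15,0,0.4],[0.1,0.33,0.31,-0.105,0.195,-0.002,0.4],[0.13,0.42,0.31,-0.105,0.195,-0.002,0.4],[0.17,0.5,0.305,-0.105,0.195,-0.002,0.4],[0.199,0.557,0.297,-0.105,0.195,-0.002,0.4],[0.199,0.557,0.297,-0.105,0.195,-0.002,0.4]],
])

```text
clock: 7.5
eef_pos: [556.7, 103.4, 324.9]
eef_rot: [-3.135, 0.004, 0.512]
wrist_force: [-0.4, 0.0, -0.3]
finger_gap: 56.6
finger_force: 0.0
```

Request:
servo_tool([
  [[0,0,0,0,0,0,0.4],[0,0,0,0,0,0,0.4],[0,0,0,0,0,0,0.4]],
])

```text
clock: 7.8
eef_pos: [555.8, 97.9, 328.5]
eef_rot: [-3.138, 0.0, 0.505]
wrist_force: [-0.7, 0.2, 0.4]
finger_gap: 56.5
finger_force: 0.0
```

Run:
```python
from nx import *
R=Rtool(29,0);print(delta([556,97.3,266],R,))
c=snap('wrist','w3.png');P=cloud(c);z=P[...,2];d=np.hypot(P[...,0]-556,P[...,1]-97)<25
k=P[(z>274)&(z<288)&d];print(len(k),k.mean(0),k.min(0),k.max(0)) if len(k) else 0
```

```text
7.8 [0.108 0.275 1.272 0.004 1.596 1.174] [555.8  97.9 328.5] [-0.7  0.2  0.4]
(array([556. ,  97.3, 247. ]), array([ 0.0004, -0.0012, -0.163 ]), array([-0.0011, -0.0006,  0.0004]))
337 [557.91770053  97.42073547 279.88019909] [549.6708075   89.19381677 274.29091198] [564.78137959 104.71131997 282.12412866]
```

View pics/w3.png

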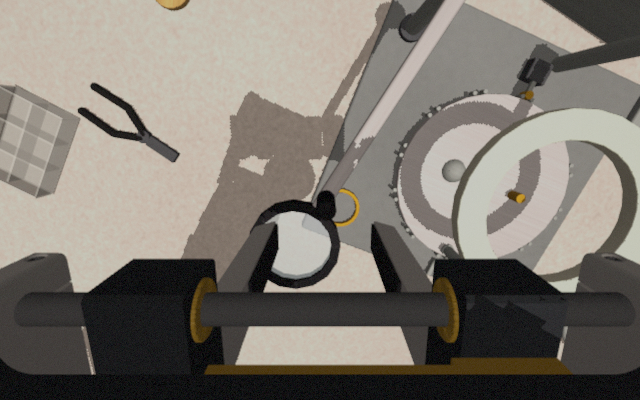

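The knob is at (325,205), centred between the fingers, and its measured centre is (557,97). I descend and grip.

Request:
servo_tool([
  [[0.001,0,-0.08,0,0,0,0.4],[0.001,0,-0.13,0,0,0,0.4],[0.001,0,-0.162,0,0,0,0.4],[0.001,0,-0.162,0,0,0,0.5],[0.001,0,-0.162,0,0,0,1],[0.001,0,-0.162,0,0,0,1],[0.001,0,-0.162,0,0,0,1],[0.001,0,-0.162,0,0,0,1],[0.001,0,-0.162,0,0,0,1],[0.001,0,-0.162,0,0,0,1]],
], newtons=8)

```text
clock: 8.85
eef_pos: [556.6, 98.7, 247.8]
eef_rot: [-3.138, -0.0, 0.506]
wrist_force: [-0.1, -0.1, 2.6]
finger_gap: 15.8
finger_force: 8.0
```

Request:
servo_tool([
  [[0,0,0,0,0,0,1],[0,-0.014,0,0,0,0,1],[-0.001,-0.03,0,0,0,0,1],[0,-0.06,0,0,0,0,1],[0.003,-0.09,0,0,0,0,1],[0.008,-0.119,0,0,0,0,1],[0.015,-0.148,0,0,0,0,1],[0.024,-0.177,0,0,0,0,1],[0.035,-0.205,0,0,0,0,1]],
])

```text
clock: 9.75
eef_pos: [574.3, -5.1, 247.5]
eef_rot: [-3.138, 0.0, 0.506]
wrist_force: [-1.7, 0.8, 4.9]
finger_gap: 16.0
finger_force: 8.0
```

Request:
servo_tool([
  [[0.013,-0.027,0,0,0,0,1],[0.027,-0.053,0,0,0,0,1],[0.043,-0.079,0,0,0,0,1],[0.06,-0.103,0,0,0,0,1],[0.08,-0.126,0,0,0,0,1],[0.1,-0.148,0,0,0,0,1],[0.112,-0.158,0,0,0,0,1],[0.122,-0.168,0,0,0,0,1],[0.122,-0.168,0,0,0,0,1],[0.122,-0.168,0,0,0,0,1]],
])

```text
clock: 10.75
eef_pos: [635.5, -88.9, 247.2]
eef_rot: [-3.138, 0.0, 0.505]
wrist_force: [-1.4, -2.3, 4.3]
finger_gap: 15.8
finger_force: 8.0
```

Run:
```python
from nx import *
print(s['finger_gap'],s['finger_force'])
hg=np.array([783.9,83.4]);v=s['eef_pos'][:2]-hg;print(np.hypot(*v),np.degrees(np.arctan2(v[1],v[0]))+360)
```

```text
10.75 [-0.197  0.488  1.167  0.002  1.49   0.868] [635.5 -88.9 247.2] [-1.4 -2.3  4.3]
15.793711897911278 8.000896275043488
227.36833733457107 229.26761359222922
```

Request:
servo_tool([
  [[0,0,0,0,0,0,0.4],[0,0,0,0,0,0,0.4],[0,0,0,0,0,0,0.4],[0,0,0,0,0,0,0.4],[0,0,0.05,0,0,0,0.4],[0,0,0.12,0,0,0,0.4],[-0.05,0,0.2,0,0,0,0.4],[-0.15,0,0.22,0,0,0,0.4],[-0.25,0,0.22,0,0,0,0.4],[-0.35,0,0.22,0,0,0,0.4]],
])

```text
clock: 11.75
eef_pos: [459.0, -87.6, 357.3]
eef_rot: [-3.138, -0.0, 0.506]
wrist_force: [0.8, 0.3, 1.4]
finger_gap: 56.5
finger_force: 0.0
```

Request:
servo_tool([
  [[-0.08,0.05,0,0,0,0,0.4],[-0.14,0.12,0,0,0,0,0.4],[-0.16,0.2,0,0,0,0,0.4],[-0.16,0.28,0,0,0,0,0.4],[-0.16,0.36,0,0,0,0,0.4],[-0.16,0.44,0,0,0,0,0.4],[-0.16,0.52,0,0,0,0,0.4],[-0.16,0.6,0,0,0,0,0.4],[-0.16,0.6,0,0,0,0,0.4]],
])

```text
clock: 12.65
eef_pos: [380.3, 215.4, 356.9]
eef_rot: [-3.137, 0.001, 0.51]
wrist_force: [-1.4, -0.7, 0.4]
finger_gap: 56.3
finger_force: 0.0
```

Run:
```python
from nx import *
from fit import circ
hg=np.array([783.9,83.4])
for n in('top','side'):
    c=snap(n,n+'2.png');P=cloud(c);z=P[...,2]
    k=P[(z>276)&(z<288)&(np.hypot(P[...,0]-635,P[...,1]+90)<20)];m=k.mean(0)
    v=m[:2]-hg;print(n,'knob',len(k),m.round(1),np.hypot(*v),np.degrees(np.arctan2(v[1],v[0]))+360)
    im=c['frame'].astype(int).sum(-1)
    M=(z>228)&(z<248)&(np.hypot(P[...,0]-599,P[...,1]+131)<60)&(im<200); k=P[M]
    o=cv2.minEnclosingCircle(k[:,:2].astype(np.float32)); print('lens',len(k),o,(k.min(0)+k.max(0))/2)
    k2=P[(z>198)&(z<209)&(np.hypot(P[...,0]-648,P[...,1]+125)<112)];print((k2.min(0)+k2.max(0))/2)
a=cv2.imread('pics/top2.png')[90:240,230:400];b=cv2.imread('pics/side2.png')[140:280,210:370]
cv2.imwrite('pics/z2.png',cv2.hconcat([cv2.resize(a,(400,353),interpolation=2),cv2.resize(b,(400,353),interpolation=2)]))
```

```text
12.65 [ 0.429 -0.031  1.55   0.005  1.624  1.49 ] [380.3 215.4 356.9] [-1.4 -0.7  0.4]
top knob 21 [634.4 -89.7 281. ] 228.71771569370608 229.16963642552167
lens 89 ((604.5499267578125, -122.18089294433594), 48.00468826293945) [ 598.24349681 -126.05643833  240.29863023]
[ 651.9280447  -125.23503155  203.52312031]
side knob 27 [635.5 -86.8 279.6] 225.85521070513536 228.91117916793053
lens 6 ((572.8001708984375, -152.82302856445312), 12.138216972351074) [ 572.80014186 -152.82304186  239.46473605]
[ 651.84916252 -124.3593456   203.45780287]
```

View pics/z2.png

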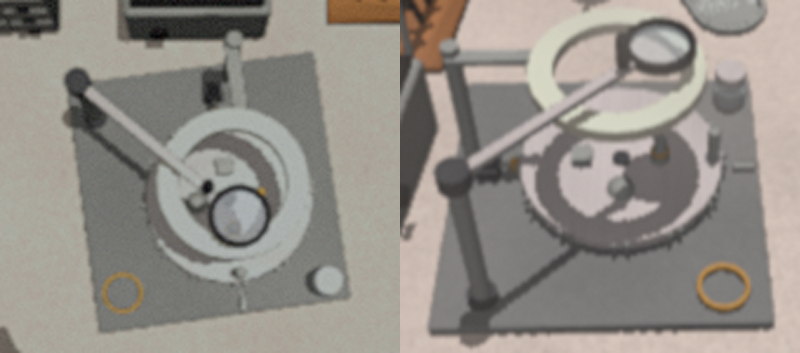

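The top view shows the lens at crop (240,214) over the front inner part of the lamp, with the handle still at the pointer. The bangle and jar are in place. I make one independent check of the lens centre, and hand in if it agrees.

Run:
```python
from h import *
c=np.load('pics/top2.png.npz');M=np.linalg.inv(c['cam_to_world']);f=200/np.tan(np.radians(c['vfov'])/2)
pr=lambda p:(lambda q:f*q[:2]/q[2]+[c['cx'],c['cy']])(M@[*p,1])
e=pr([598.8,-130.9,237]);print('expected',e)
g=cv2.cvtColor(c['frame'],cv2.COLOR_RGB2GRAY);v,u=np.mgrid[:400,:640]
r=np.hypot(u-e[0],v-e[1])
# best dark annulus (mid radius ~39 mm)
R=f*39.5/1206;best=min((g[abs(np.hypot(u-x,v-y)-R)<1].mean(),x,y) for x in np.arange(e[0]-5,e[0]+5,.25) for y in np.arange(e[1]-5,e[1]+5,.25))
print('found',best,'mm/px',1206/f)
```

```text
expected [331.65918415 181.38184477]
found (np.float64(73.85806451612903), np.float64(331.1591841511398), np.float64(181.13184476639776)) mm/px 3.1219948325679403
```

The lens lies within about 2 mm of the cone's axis, which is within the accuracy of the image, so I hand in.

```bash
python3 -c "
from cell import manip
print(manip.sign_off())"
```

```text
the job is handed in; nothing more can be done
None
```

The turntable is in its notch with the ringed cone at the pointer (measured within 0.6° of zero), the lens is within about 2 mm of centred above the cone, and the job was handed in after about 13 s with the gripper clear and nothing seen disturbed.

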